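Open the marmalade jar in the one-handed jar holder

TASK

Open the six-sided jar of marmalade: stand it fully down in the six-sided socket of the jar holder that is fixed to the worktop, so that it cannot turn, then unscrew its tight steel lid counter-clockwise until the threads let go and lift it off, leaving the jar seated in the socket. The program finishes while still holding the lid, level and still, just above the mouth of the open jar (a few centimetres at most) and not touching it. Never drop or put down the lid, do not tip the jar over, and leave the plate, spoon, mug and peanut-butter jar where they stand.

Things in the scene. Friction and masses are not known exactly. Their poses are not given: they have to be found in the camera images.
- hex_jar: Loose six-sided glass jar of orange marmalade, 0.3 to 0.45 kg, told from the other jars by its shape. Origin: centre of underside, z up. Body a hexagon 64 mm across flats, 74 mm across corners, 58 mm high; one corner lies along its x axis, the others every 60 degrees. A sloping shoulder leads to the round neck (from 70 mm up, 47 mm across).
- jar_rim (a point): Centre of the jar's mouth in the plane of the rim, 88 mm above the jar's underside. The neck below carries three glass threads, each 66 degrees of the round and rising 3 mm counter-clockwise seen from above, with gaps between them.
- jar_lid: Round steel twist-off lid on that jar, 60 mm across, 20 mm high, 30 g. Origin: centre of its lower edge, z up, 74 mm above the jar's underside when screwed home, x axis then within 0.06 rad of the jar's. The closed jar can be carried by it, gripped across from above. It is tight: 0.5 to 1.2 N m at first, so grip it with 50 N or more; turning counter-clockwise lifts it 2.6 mm per radian.
- lid_top (a point): Centre of the lid's top face, 20 mm above its lower edge. Turned under 60 degrees counter-clockwise relative to the jar, three lugs inside the lid catch the threads and the jar comes up with it; from about 66 to 95 degrees (middle 81) the lugs stand in the gaps and the lid lifts straight off; farther on they meet the next threads.
- jar_holder: One-handed jar holder fixed to the worktop by three suction feet: grey round base 120 mm across (feet reach 88 mm from the centre) with an upright six-sided socket lined with rubber, its corners along the holder's x axis and every 60 degrees from it. Origin: centre of its underside on the worktop, z up. Wall cupboards hang 0.55 m over the back of the worktop, beyond x = 0.6 m: pass below them.
- socket (a point): Centre of the socket's floor, 10 mm above the worktop; axes as the holder's. The socket is 67 mm across flats, straight up to 36 mm above the worktop, then flared to 85 mm across flats at 46 mm. The jar enters from above in any of six turns, with 1.5 mm to spare on each side and about 5 degrees of play in turn; seated, its underside is on this floor.
- side_plate: Bystander: round side plate, 180 mm across, 22 mm high, beyond and to the left. Origin: centre of its underside.
- teaspoon: Bystander: steel teaspoon, 132 x 28 x 11 mm, lying flat at the left. Origin: under its middle.
- mug_tea: Bystander: spotted white mug, 82 mm across, 91 mm high with a handle, standing straight ahead beyond the work. Origin: centre of its underside.
- jar_peanut: Bystander: round peanut-butter jar with a wide plastic lid, 76 mm across, 91 mm high, at the right. Origin: centre of its underside.
There are look-alikes about, which are no part of the job. Of the things shaped like the jar_lid, the steel one is meant.

How it is judged (in metres and radians):
On the way, in this order (a step that is already met when the one before it is completed fails the run):
1. the closed jar stands fully down in the socket of the holder, its lid still screwed on (z of hex_jar in the frame of socket between -0.004 and 0.004 m and horizontal distance between hex_jar and socket below 0.006 m and angle between hex_jar's own z axis and vertical below 0.07 rad and z of jar_lid in the frame of jar_rim below -0.01 m), for 0.2 s.
2. the lid has come free of the threads and off the rim while the jar stays seated in the socket (z of hex_jar in the frame of socket between -0.004 and 0.004 m and horizontal distance between hex_jar and socket below 0.006 m and angle between hex_jar's own z axis and vertical below 0.07 rad and z of jar_lid in the frame of jar_rim above 0.002 m), for 0.1 s.
At the end, for the whole second after the job is handed in: Jar in the socket (within 4 mm of its floor and 6 mm of its centre, upright within 0.07 rad); fingers grip the lid (over 3 N), its lower edge 3 to 50 mm above the rim, within 20 mm of the jar's axis, level within 0.2 rad, still (under 20 mm/s), not touching the jar; fingers off the jar (z of hex_jar in the frame of socket between -0.004 and 0.004 m and horizontal distance between hex_jar and socket below 0.006 m and angle between hex_jar's own z axis and vertical below 0.07 rad and z of jar_lid in the frame of jar_rim between 0.003 and 0.05 m and horizontal distance between jar_lid and jar_rim below 0.02 m and angle between jar_lid's own z axis and vertical below 0.2 rad and contact force between jar_lid and hex_jar below 0.05 N and contact force between the fingers and jar_lid above 3 N and contact force between the fingers and hex_jar below 0.5 N and linear speed of each of jar_lid, hex_jar below 0.02 m/s); the arm keeps its last pose, push and grip.
It fails at once if the lid is dropped or put down (height (world z) of jar_lid below 0.055 m).
It fails at once if the jar is tipped over (angle between hex_jar's own z axis and vertical above 0.6 rad).
It fails at once if the plate, spoon, mug or peanut-butter jar is pushed more than 25 mm away (distance of any of side_plate, teaspoon, mug_tea, jar_peanut from where it was at the start of the episode above 0.025 m).
It also fails if it takes over 51 s, if anything falls off the work surface, if the arm or the gripper's body presses on something with over 40 N, if the wrist force passes 120 N, or if a joint passes its speed limit or range.

ROBOT

A 7-joint arm with a two-finger parallel gripper is mounted at the origin on a cart in front of the work surface, level with it; the furniture and walls round the work are solid. World frame = base frame: x ahead of the robot, y to its left, z up, the work surface at z = 0. Lengths are in mm, angles in degrees, forces in N, time in s.
With the tool pointing down it reaches from about 425 to 825 mm from the base axis. Payload 3.6 kg.
Tool frame: the origin (TCP) lies at the very end of the fingers, on their centre line; the grasp point (between the pads) lies 19 mm behind it; z points along the fingers, y is the line along which they close (so a half turn about z gives the same grasp; the last joint's range is limited). The gripper opens to 85 mm and grips with 20 to 120 N. Pads are 22 mm wide; open, the fingers measure 114 mm over their backs; the gripper's body (76 mm by 85 mm) begins 54 mm behind the grasp point. The pads swing forward as they close: fully open they stand 13 mm farther back than shut.
Start: joints at [71.018, 35.231, -0.722, 81.555, 0.464, 63.22, -2.315], TCP at [195.078, -620.006, 231.297] pointing down, gripper open.
Joint ranges: [-178.69, 178.69], [-17.37, 117.87], [-77.05, 75.6], [15.02, 138.74], [-78.02, 258.01], [0.78, 113.62], [-162.83, 162.83]. Speed limits (degrees/s): [159.86, 159.86, 180, 180, 180, 180, 180].

INTERFACE

Orientations are given as a 3x3 rotation matrix whose columns are the frame's x, y, z axes.
In Python, from rig import ctrl gives the robot as it stands.
- The arm moves only by the tool carry_out, never from a script. Its argument "motion" is a list that holds one entry, the list of rows, each a list of 7 numbers: the shift along the tool's x, y, z in units of 200 mm (1.0 is 200 mm), then the turn, a rotation vector about the tool's x, y, z in units of pi rad (1.0 is pi rad), then the opening, from 0 (shut) to 1 (fully open). A call has 1 to 12 rows; each row is the pose to reach, as a shift and turn from the pose commanded when the call began, along the tool's axes at that moment, turning the shorter way round; what a row does not reach only later rows make up. A row lasts 1/8 s, in which the tool goes at most 62.5 mm and 10.7 degrees, less where a joint would pass 70% of its speed; a pose out of reach is approached as far as the arm can. A call with a number of a shift or a turn outside -1 to 1 is refused whole. A call with a gripper value outside its range is refused whole. The fingers move at their own pace and stop on an object; "grip_force" is the grip in N (left out, the last holds). Time passes only in rows, so rows that repeat a pose let the fingers close. It gives the time, the measured TCP pose, the force, the opening and the grip force at its end, in the units of the state.
- ctrl.sense(): the state, without advancing time (a new reading comes with each control period).
- ctrl.read_camera(name): name is "side" or "top" or "wrist"; returns a dict with "img" (384x512x3 uint8, red, green, blue), "range_z" (384x512 float32, mm along the optical axis (not along the pixel's ray), 0 where there is no reading), "intrinsics" (3x3 intrinsics, pixels), "extrinsics" (4x4, takes a point from camera to world coordinates). Camera axes: x right, y down, z forward; pixel columns grow to the right and rows downward; lengths in mm; the calibration is good to about 2 mm. The wrist camera is an equidistant fisheye: a pixel r from the principal point sees the ray r / f radians off the axis. A picture is of the moment at which its call begins.
- ctrl.hand_in(): hands the job in; it is judged then, once.
Trained networks look in the newest picture that a camera, given by its name, has taken for a name from the list of things; names that differ only in an ending like _2 or _b are one class to them, and where a whole thing is asked for, a point or a joint stands for the part that bears it (a point fixed in the world has none). Each returns a list of dicts, best first, with "score" (0 to 1); they miss things now and then, are a little off and sometimes report something else, mostly with a low value. They report only what shows in the picture. A call takes as long as a camera call. They do not tell look-alikes from the thing itself.
- ctrl.cut_out(target, camera): "region" (384x512 bool, what is visible of it) and "rect" ([left, top, right, bottom] in pixels, round what is visible of it).
- ctrl.spot_point(target, camera): "position" ([column, row] in pixels: a listed point, or the origin of a listed thing).
The state is a dict: "t": time; "qpos": joint angles; "dq": joint speeds; "joint_torque": joint torques, N m; "tool_pos": TCP position; "tcp_rot": TCP orientation; "ft_force": force on the tool from outside, world axes, zero at the start; "moment": the same for the moment, N m; "finger_gap": opening from 0.0 (shut) to 1.0 (fully open); "grasp_force": force on a finger pad.
Only numpy, scipy, OpenCV 4.12 (cv2) and the standard library are available. Lean on these libraries where they do the work, as an engineer would, in place of code of your own. Each camera call takes 0.05 s, during which the arm holds its last target. There are 200 camera calls.

## Working session

There is one attempt and no reset: what is moved stays moved. The work goes in short steps, Python scripts to look and compute and a tool call to move; the robot and the scene stay as the last step left them, time stands still between calls to the robot, and variables do not carry over. Pictures are saved under pics/ and viewed, at most 10 in all, crops included, and the job is handed in when it is done.

Besides the shell and the picture viewer there is one more tool, called as a command line: name --argument value ..., lists and objects as JSON in quotes. carry_out: Moves the arm, as the interface text tells. Shifts and turns lie within -1 to 1; 1 stands for 200 mm of shift or pi rad of turn. Its arguments: {"type":"object","properties":{"motion":{"type":"array","items":{"type":"array","items":{"type":"array","items":{"type":"number","minimum":-1,"maximum":1}}}},"grip_force":{"type":"number"}},"required":["motion"]}

```bash
ls; mkdir -p pics; cat > h.py <<'E'
import numpy as np, cv2
from rig import ctrl
def pt(c,u,v,z=None):
    """pixel->world for pinhole cams; via depth or plane z"""
    K=c["intrinsics"];T=c["extrinsics"]
    d=np.linalg.inv(K)@[u,v,1.0]
    r=T[:3,:3]@d;o=T[:3,3]
    if z is None:
        return o+r*c["range_z"][int(round(v)),int(round(u))]
    return o+r*(z-o[2])/r[2]
def cloud(c):
    v,u=np.mgrid[:384,:512];K=c["intrinsics"];T=c["extrinsics"];z=c["range_z"]
    p=np.stack([(u-K[0,2])/K[0,0]*z,(v-K[1,2])/K[1,1]*z,z],-1)
    w=p@T[:3,:3].T+T[:3,3]; w[z<=0]=np.nan
    return w
def save(img,n): cv2.imwrite("pics/"+n,cv2.cvtColor(img,cv2.COLOR_RGB2BGR))
E
python3 - <<'E'
from h import *
np.set_printoptions(precision=3,suppress=True)
print(ctrl.sense())
ims=[]
for n in("top","side"):
    c=ctrl.read_camera(n);W=cloud(c);im=c["img"].copy();print(n,c["extrinsics"],c["intrinsics"])
    for t in("hex_jar","jar_lid","jar_holder","lid_top","socket","jar_peanut","mug_tea","side_plate","teaspoon"):
        a=[]
        if t not in("lid_top","socket"):
            for r in ctrl.cut_out(t,n):
                a.append((round(r["score"],2),[int(x) for x in r["rect"]],np.nanmedian(W[r["region"]],0).round()))
        for r in ctrl.spot_point(t,n):
            a.append(("pt",round(r["score"],2),np.round(r["position"],1)))
        print(t,a)
    ims.append(im)
save(np.vstack(ims),"a.png") if 0 else save(cv2.resize(np.hstack(ims),(800,300)),"a0.png")
save(cv2.resize(ims[0],(800,600),interpolation=cv2.INTER_CUBIC),"a.png")
E
```

```text
pics
{'t': 0.0, 'qpos': array([71.017, 35.289, -0.722, 81.643,  0.465, 63.218, -2.316]), 'dq': array([-0.054,  0.061, -0.048, -0.058, -0.089,  0.021, -0.033]), 'joint_torque': array([  0.   , -46.922,   0.259, -17.103,   0.01 ,   0.01 ,  -0.   ]), 'tool_pos': array([ 194.837, -619.299,  230.134]), 'tcp_rot': array([[ 0.954,  0.3  , -0.001],
       [ 0.3  , -0.954,  0.002],
       [-0.   , -0.003, -1.   ]]), 'ft_force': array([-0.327,  0.912, -0.159]), 'moment': array([ 0.004, -0.009, -0.007]), 'grasp_force': 0.0, 'finger_gap': 1.0024171793784786}
top [[  -0.004   -0.994    0.112  435.816]
 [  -1.       0.002   -0.015  -23.627]
 [   0.015   -0.112   -0.994 1241.793]
 [   0.       0.       0.       1.   ]] [[402.427   0.    254.851]
 [  0.    402.427 192.141]
 [  0.      0.      1.   ]]
hex_jar [(0.6, [292, 197, 309, 218], array([ 506., -164.,   54.])), ('pt', 0.57, array([300.2, 208. ]))]
jar_lid [(0.8, [297, 198, 317, 217], array([ 525., -188.,   92.])), (0.79, [370, 239, 390, 261], array([ 393., -426.,   18.])), (0.74, [253, 187, 272, 208], array([556., -68.,  18.])), ('pt', 0.74, a
[... 1518 characters left out ...]
)]
lid_top [('pt', 0.76, array([291.5, 175.9])), ('pt', 0.54, array([267. , 208.5])), ('pt', 0.48, array([346.9, 173.6])), ('pt', 0.43, array([290.5, 173.3])), ('pt', 0.23, array([305.2, 175.5]))]
socket [('pt', 0.81, array([245.5, 259. ]))]
jar_peanut [(0.61, [294, 152, 314, 179], array([ 526., -338.,   62.])), ('pt', 0.75, array([305.3, 176.7])), ('pt', 0.64, array([291.2, 176.1]))]
mug_tea [(0.57, [196, 188, 221, 224], array([686.,  71.,  62.])), ('pt', 0.69, array([207.8, 216.2]))]
side_plate [(0.91, [125, 232, 191, 280], array([713., 277.,  19.])), ('pt', 0.55, array([162.6, 260.3])), ('pt', 0.43, array([292.3, 174.1]))]
teaspoon [(0.79, [186, 291, 233, 308], array([512., 342.,   5.]))]
```

```bash
python3 - <<'E'
from h import *
np.set_printoptions(precision=1,suppress=True)
ims=[]
for n,(x0,y0,x1,y1) in(("top",(110,120,400,270)),("side",(120,140,360,310))):
    c=ctrl.read_camera(n);W=cloud(c)
    ims.append(cv2.resize(c["img"][y0:y1,x0:x1],(800,300 if n=="top" else 300),interpolation=cv2.INTER_CUBIC))
    m=(np.linalg.norm(W[...,:2]-[525,-185],axis=-1)<60)
    z=W[...,2]; t=m&(z>85)&(z<105); print(n,"lidtop",t.sum(),np.nanmean(W[t],0),np.nanmedian(z[t]),[ (W[t][:,i].min()+W[t][:,i].max())/2 for i in(0,1)])
    h=(np.linalg.norm(W[...,:2]-[503,180],axis=-1)<95)&(z>30)&(z<60); print("holder rim",h.sum(),np.nanmean(W[h],0),W[h].min(0),W[h].max(0))
    for s in ("socket",):
        for r in ctrl.spot_point(s,n): print(s,pt(c,*r["position"],10))
    for r in ctrl.spot_point("jar_holder",n): print("holder",pt(c,*r["position"],0))
    for r in ctrl.spot_point("lid_top",n): print("lidtop",pt(c,*r["position"],94))
save(np.vstack(ims),"b.png")
E
```

```text
top lidtop 330 [ 526.3 -186.7   92.4] 92.39071313854197 [np.float64(526.5087537539978), np.float64(-186.83116288355404)]
holder rim 316 [507.3 175.2  42.6] [461.3 123.7  31. ] [553.6 221.3  52.8]
socket [514.4 164.5  10. ]
holder [503.1 167.4   0. ]
holder [513.5 169.4   0. ]
lidtop [ 532.7 -184.9   94. ]
lidtop [552.  -64.8  94. ]
lidtop [ 401.4 -402.7   94. ]
lidtop [675.8  28.3  94. ]
side lidtop 149 [ 525.5 -184.2   92.6] 93.2468915836829 [np.float64(526.4312404791075), np.float64(-186.58116823735043)]
holder rim 424 [509.8 169.5  41. ] [462.4 123.3  30. ] [552.1 219.6  49.8]
socket [ 521.  -336.1   10. ]
socket [512.4 167.   10. ]
socket [ 562.7 -293.1   10. ]
holder [502.7 164.7   0. ]
lidtop [502.4  39.4  94. ]
lidtop [ 513.8 -186.8   94. ]
lidtop [ 362.4 -287.2   94. ]
```

View pics/b.png

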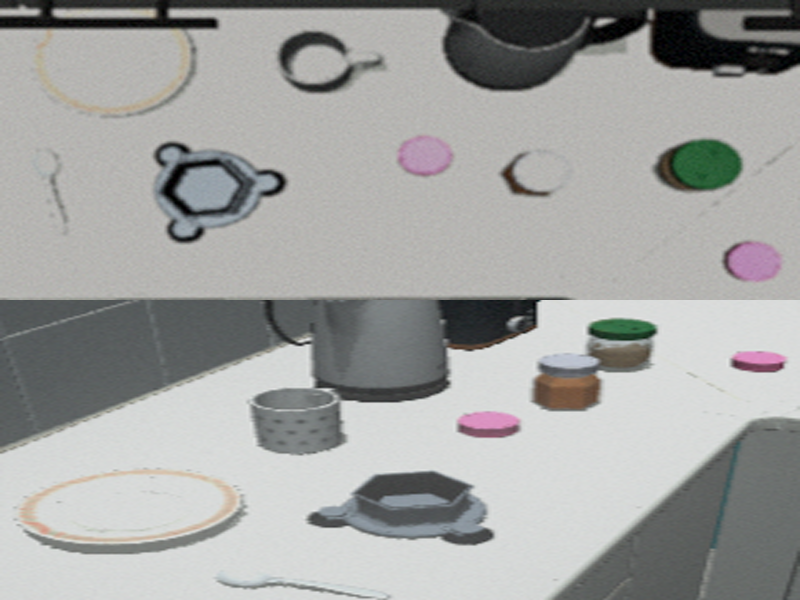

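The three lid-like things in the top view are the pink lids at crop pixels (425,155) and (752,262), lying on the table, and the grey one at (540,172), which sits on the six-sided jar at z≈93 mm. The grey one is steel and on the hex jar, so it is the one meant. The holder is at crop (208,188).

carry_out --motion '[[[0.75, -0.52, 0, 0, 0, 0, 1], [0.75, -0.52, 0, 0, 0, 0, 1], [0.75, -0.52, 0, 0, 0, 0, 1], [0.75, -0.52, 0, 0, 0, 0, 1]]]'

```text
t: 2.6
tool_pos: [312.3, -470.7, 231.7]
tcp_rot: [[0.95, 0.311, 0.003], [0.311, -0.95, 0.003], [0.004, -0.002, -1.0]]
ft_force: [-0.0, -1.2, -0.8]
finger_gap: 1.001
grasp_force: 0.0
```

carry_out --motion '[[[0.75, -0.52, 0, 0, 0, 0, 1], [0.75, -0.52, 0, 0, 0, 0, 1], [0.75, -0.52, 0, 0, 0, 0, 1], [0.75, -0.52, 0, 0, 0, 0, 1]]]'

```text
t: 3.1
tool_pos: [422.7, -327.0, 231.6]
tcp_rot: [[0.951, 0.31, 0.003], [0.31, -0.951, 0.002], [0.003, -0.001, -1.0]]
ft_force: [-0.3, -1.1, -0.2]
finger_gap: 1.004
grasp_force: 0.0
```

carry_out --motion '[[[0.6, -0.52, 0, 0, 0, 0, 1], [0.6, -0.52, 0, 0, 0, 0, 1], [0.6, -0.52, 0, 0, 0, 0, 1], [0.6, -0.52, 0, 0, 0, 0, 1]]]'

```text
t: 3.6
tool_pos: [503.3, -194.9, 231.3]
tcp_rot: [[0.953, 0.304, 0.001], [0.304, -0.953, 0.001], [0.001, -0.0, -1.0]]
ft_force: [-0.6, -0.3, -0.4]
finger_gap: 0.998
grasp_force: 0.0
```

```bash
python3 - <<'E'
from h import *
np.set_printoptions(precision=2,suppress=True)
s=ctrl.sense();print(s["t"],s["qpos"],s["tool_pos"],s["tcp_rot"])
c=ctrl.read_camera("wrist");print(c["intrinsics"],c["extrinsics"])
save(c["img"],"c.png"); np.savez("w0.npz",**c)
E
```

```text
3.6 [ 21.78  25.43  -4.28  99.93   2.19  54.69 -55.65] [ 503.34 -194.9   231.33] [[ 0.95  0.3   0.  ]
 [ 0.3  -0.95  0.  ]
 [ 0.   -0.   -1.  ]]
[[297.32   0.   256.02]
 [  0.   297.32 191.33]
 [  0.     0.     1.  ]] [[   0.3    -0.9    -0.3   581.67]
 [  -0.95   -0.29   -0.1  -171.25]
 [   0.      0.32   -0.95  374.35]
 [   0.      0.      0.      1.  ]]
```

View pics/c.png

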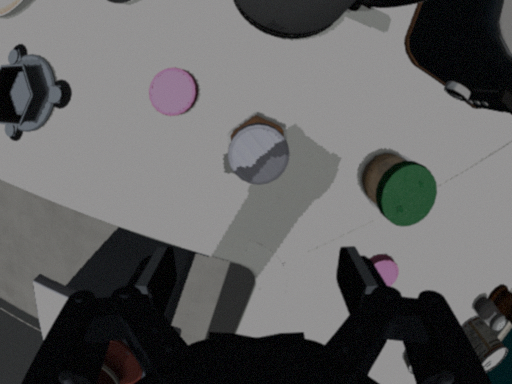

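The wrist view shows the steel lid on the hex jar at (258,153), with the brown hex body showing behind it. The holder is at (22,92) and the peanut jar at (405,193). Next I fit the hex yaw of the jar and the socket from the depth clouds.

```bash
cat >> h.py <<'E'
def fcloud(c):
    v,u=np.mgrid[:384,:512];K=c["intrinsics"];T=c["extrinsics"];z=c["range_z"]
    a=(u-K[0,2])/K[0,0];b=(v-K[1,2])/K[1,1];th=np.hypot(a,b)+1e-9
    k=np.tan(np.minimum(th,1.5))/th
    w=np.stack([a*k*z,b*k*z,z],-1)@T[:3,:3].T+T[:3,3]; w[(z<=0)|(th>1.4)]=np.nan
    return w
from scipy.optimize import least_squares
def hexfit(P,ap,c0,free=True):
    """corner-along-x hexagon with apothem ap; returns x,y,yaw deg (mod 60), rms"""
    best=None
    for y0 in range(0,60,10):
        def f(q):
            d=P[:,:2]-q[:2]; a=np.deg2rad(q[2]+30+60*np.arange(6))
            return np.max(d@np.array([np.cos(a),np.sin(a)]),1)-ap
        if free: r=least_squares(f,[*c0,y0],loss="soft_l1",f_scale=1.)
        else: r=least_squares(lambda q:f([*c0,q[0]]),[y0],loss="soft_l1",f_scale=1.)
        if best is None or r.cost<best.cost: best=r
    x=best.x.copy(); x[-1]%=60
    return x.round(2),np.sqrt(2*best.cost/len(P)).round(2),len(P)
E
python3 - <<'E'
from h import *
np.set_printoptions(precision=1,suppress=True)
C={n:(fcloud if n=="wrist" else cloud)(ctrl.read_camera(n)) for n in("wrist","top","side")}
J=[];S=[]
for n,W in C.items():
    z=W[...,2];r=np.linalg.norm(W[...,:2]-[526.4,-186.7],axis=-1)
    t=(r<40)&(z>88)&(z<105); print(n,"top",t.sum(),np.nanmean(W[t],0),[(np.percentile(W[t][:,i],1)+np.percentile(W[t][:,i],99))/2 for i in(0,1)])
    j=W[(r<45)&(z>10)&(z<54)]; J.append(j); print(" jar",hexfit(j,32,(526.4,-186.7)),hexfit(j,32,(526.4,-186.7),False) if len(j) else 0)
    r=np.linalg.norm(W[...,:2]-[507.5,172],axis=-1)
    s=W[(r<45)&(z>15)&(z<34)];S.append(s)
    if len(s): print(" socket",hexfit(s,33.5,(507.5,172)),s.mean(0))
    f=W[(r<20)&(z<25)]; print(" floor",np.median(f,0) if len(f) else 0)
print("all jar",hexfit(np.vstack(J),32,(526.4,-186.7)),"all sock",hexfit(np.vstack(S),33.5,(507.5,172)))
E
```

```text
wrist top 2872 [ 528.7 -190.4   93.7] [np.float64(528.2953954708728), np.float64(-190.44229940758652)]
 jar (array([ 528. , -190.8,   23.8]), np.float64(0.33), 131) (array([27.2]), np.float64(1.68), 131)
 socket (array([508.4, 166.3,  27.7]), np.float64(1.99), 657) [507.1 169.5  24.6]
 floor [506.5 175.6  10.2]
top top 178 [ 534.9 -180.7   92.5] [np.float64(533.5187640356482), np.float64(-182.1098024679106)]
 jar (array([ 526.1, -187.6,   24.9]), np.float64(0.63), 31) (array([21.6]), np.float64(0.86), 31)
 socket (array([506.7, 172.8,  38.3]), np.float64(1.41), 45) [510.6 193.3  25.1]
 floor [507.7 171.3   8.8]
side top 134 [ 526.3 -186.2   93.3] [np.float64(526.51927343206), np.float64(-187.83079034858633)]
 jar (array([ 527.6, -189.5,   24. ]), np.float64(1.36), 246) (array([22.7]), np.float64(1.88), 246)
 socket (array([506.2, 173.8,  37.3]), np.float64(2.15), 314) [505.2 175.1  24.7]
 floor [513.3 161.1  10.3]
all jar (array([ 527.7, -189.7,   24.3]), np.float64(1.2), 408) all sock (array([508. , 168.8,  38.5]), np.float64(2.34), 1016)
```

carry_out --motion '[[[0.125, 0.006, 0.4, 0, 0, 0, 1], [0.125, 0.006, 0.4, 0, 0, 0, 1], [0.125, 0.006, 0.4, 0, 0, 0, 1]]]'

```text
t: 4.18
tool_pos: [524.7, -191.4, 149.7]
tcp_rot: [[0.955, 0.298, -0.004], [0.298, -0.955, 0.001], [-0.004, -0.002, -1.0]]
ft_force: [0.2, 0.2, 1.3]
finger_gap: 0.998
grasp_force: 0.0
```

```bash
cat > lid.py <<'E'
from h import *
np.set_printoptions(precision=2,suppress=True)
s=ctrl.sense();c=ctrl.read_camera("wrist");W=fcloud(c);z=W[...,2]
r=np.linalg.norm(W[...,:2]-[527.5,-188.5],axis=-1)
m=((r<42)&(z>86)&(z<100)).astype(np.uint8)
n,l,st,_=cv2.connectedComponentsWithStats(m);k=1+st[1:,4].argmax();P=W[l==k]
(cc,rad)=cv2.minEnclosingCircle(P[:,:2].astype(np.float32))
print("t",s["t"],"tcp",s["tool_pos"],"circle",np.array(cc),rad,"z",np.median(P[:,2]),len(P),P.mean(0))
j=W[(r<45)&(z>12)&(z<54)];print("jar",hexfit(j,32,cc),hexfit(j,32,cc,False))
d=np.array([*cc,94])-s["tool_pos"];print("delta tool",s["tcp_rot"].T@d)
E
python3 lid.py
```

```text
t 4.175 tcp [ 524.66 -191.39  149.66] circle [ 527.83 -190.45] 29.93633270263672 z 93.68719836716966 4907 [ 529.76 -190.01   93.62]
jar (array([ 528.  , -190.74,   23.27]), np.float64(0.19), 588) (array([23.23]), np.float64(0.26), 588)
delta tool [ 3.51  0.14 55.64]
```

carry_out --motion '[[[0.017, 0.0, 0.2, 0, 0, 0, 1], [0.017, 0.0, 0.32, 0, 0, 0, 1], [0.017, 0.0, 0.4, 0, 0, 0, 1], [0.017, 0.0, 0.41, 0, 0, 0, 1], [0.017, 0.0, 0.41, 0, 0, 0, 1]]]'

```text
t: 4.85
tool_pos: [530.2, -189.5, 70.4]
tcp_rot: [[0.954, 0.3, 0.002], [0.3, -0.954, -0.001], [0.002, 0.001, -1.0]]
ft_force: [0.4, -0.2, 0.3]
finger_gap: 1.001
grasp_force: 0.0
```

carry_out --motion '[[[0, 0, 0, 0, 0, 0, 0], [0, 0, 0, 0, 0, 0, 0], [0, 0, 0, 0, 0, 0, 0], [0, 0, 0, 0, 0, 0, 0], [0, 0, 0, 0, 0, 0, 0], [0, 0, 0, 0, 0, 0, 0]]]' --grip_force 90

```text
t: 5.6
tool_pos: [530.1, -188.8, 71.0]
tcp_rot: [[0.954, 0.301, 0.002], [0.301, -0.954, -0.0], [0.001, 0.001, -1.0]]
ft_force: [-1.9, 1.3, 5.8]
finger_gap: 0.67
grasp_force: 94.6
```

carry_out --motion '[[[0, 0, -0.05, 0, 0, 0, 0], [0, 0, -0.25, 0, 0, 0, 0], [0, 0, -0.45, 0, 0, 0, 0], [0, 0, -0.6, 0, 0, 0, 0], [0, 0, -0.6, 0, 0, 0, 0]]]'

```text
t: 6.22
tool_pos: [530.8, -189.4, 191.5]
tcp_rot: [[0.954, 0.3, 0.005], [0.3, -0.954, -0.002], [0.004, 0.003, -1.0]]
ft_force: [0.0, 0.2, -4.9]
finger_gap: 0.671
grasp_force: 97.9
```

```bash
python3 - <<'E'
from h import *
np.set_printoptions(precision=2,suppress=True)
s=ctrl.sense();print(s["t"],s["tool_pos"],s["tcp_rot"],s["ft_force"],s["moment"],s["finger_gap"],s["qpos"])
c=ctrl.read_camera("side");W=cloud(c);z=W[...,2]
for r in ctrl.cut_out("hex_jar","side"): 
    P=W[r["region"]];print(r["score"],r["rect"],np.nanmedian(P,0),np.nanpercentile(P[:,2],[2,98]))
c2=ctrl.read_camera("wrist")
a=c["img"][100:220,230:390];save(np.hstack([cv2.resize(a,(400,300),interpolation=cv2.INTER_CUBIC),cv2.resize(c2["img"],(400,300))]),"d.png")
E
```

```text
6.225 [ 530.8  -189.4   191.46] [[ 0.95  0.3   0.01]
 [ 0.3  -0.95 -0.  ]
 [ 0.    0.   -1.  ]] [ 0.    0.18 -4.89] [ 0.04 -0.06 -0.03] 0.6711289360590891 [ 20.11  29.85  -4.12  99.4    2.66  50.53 -57.69]
0.77 [282.0, 152.3, 301.0, 171.4] [ 515.9  -164.57  158.31] [124.9  189.44]
```

View pics/d.png

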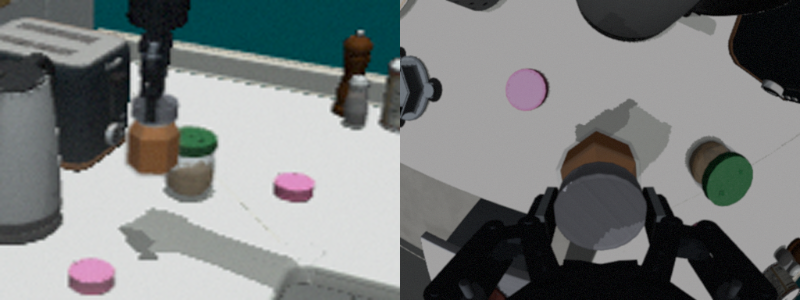

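The jar hangs upright from the lid (side crop (152,145), wrist crop (600,205)), with no slip and the underside at about z=120. Moving beside the holder to measure it close up.

carry_out --motion '[[[0, -0.15, 0, 0, 0, 0, 0], [0, -0.35, 0, 0, 0, 0, 0], [0, -0.55, 0, 0, 0, 0, 0], [0, -0.75, 0, 0, 0, 0, 0], [0, -0.9, 0, 0, 0, 0, 0]]]'

```text
t: 7.0
tool_pos: [473.5, -15.2, 187.6]
tcp_rot: [[0.953, 0.302, -0.004], [0.302, -0.953, 0.001], [-0.004, -0.002, -1.0]]
ft_force: [1.1, 0.3, -3.7]
finger_gap: 0.672
grasp_force: 97.9
```

carry_out --motion '[[[0, -0.15, 0, 0, 0, 0, 0], [0, -0.3, 0, 0, 0, 0, 0], [0, -0.45, 0, 0, 0, 0, 0], [0, -0.45, 0, 0, 0, 0, 0], [0, -0.45, 0, 0, 0, 0, 0]]]'

```text
t: 7.62
tool_pos: [447.9, 67.9, 188.3]
tcp_rot: [[0.954, 0.3, -0.002], [0.3, -0.954, -0.001], [-0.003, 0.0, -1.0]]
ft_force: [0.0, -0.4, -4.4]
finger_gap: 0.669
grasp_force: 98.0
```

```bash
cat > sock.py <<'E'
from h import *
np.set_printoptions(precision=2,suppress=True)
s=ctrl.sense();print(s["t"],s["tool_pos"],s["tcp_rot"],s["qpos"])
c=ctrl.read_camera("wrist");W=fcloud(c);z=W[...,2];np.savez("w1.npz",**c)
c0=np.array([507.5,172.])
for i in range(3):
    r=np.linalg.norm(W[...,:2]-c0,axis=-1)
    S=W[(r<45)&(z>14)&(z<34)];q=hexfit(S,33.5,c0);print("sock",q); c0=q[0][:2]
base=W[(r<64)&(z>3)&(z<9.5)];print("floor",np.median(z[r<20]))
T=W[(r<60)&(z>44.5)&(z<60)];print("rim top",np.median(T,0),len(T),hexfit(T,42.5,c0))
for lo,hi in((14,22),(22,30),(30,36)):
    S=W[(r<45)&(z>lo)&(z<hi)];print(lo,hi,hexfit(S,33.5,c0))
save(cv2.resize(c["img"],(800,600)),"e%d.png"%int(s["t"]*10))
E
python3 sock.py; ls pics
```

```text
7.625 [447.87  67.89 188.27] [[ 0.95  0.3  -0.  ]
 [ 0.3  -0.95 -0.  ]
 [-0.    0.   -1.  ]] [ -7.12  21.52  -5.8  115.78   3.16  43.   -87.38]
sock (array([508.59, 169.13,  38.36]), np.float64(0.36), 551)
sock (array([508.59, 169.13,  38.36]), np.float64(0.36), 551)
sock (array([508.59, 169.13,  38.36]), np.float64(0.36), 551)
floor 10.280800562466254
rim top [509.04 166.54  46.49] 1598 (array([508.59, 168.95,  37.99]), np.float64(1.73), 1598)
14 22 (array([508.56, 169.1 ,  38.55]), np.float64(0.4), 206)
22 30 (array([508.6 , 169.15,  38.11]), np.float64(0.34), 230)
30 36 (array([508.62, 169.18,  38.37]), np.float64(0.37), 185)
a.png
a0.png
b.png
c.png
d.png
e76.png
```

```bash
cat > hand.py <<'E'
from h import *
np.set_printoptions(precision=2,suppress=True)
s=ctrl.sense();c=ctrl.read_camera("wrist");W=fcloud(c);z=W[...,2];p=s["tool_pos"];R=s["tcp_rot"]
r=np.linalg.norm(W[...,:2]-p[:2],axis=-1);b=p[2]-71
J=W[(r<45)&(z>b+6)&(z<b+54)];q=hexfit(J,32,p[:2]);print("jar",q,"tool yaw",np.degrees(np.arctan2(R[1,0],R[0,0])),"tcp",p)
m=((r<36)&(z>b+90)&(z<b+98)).astype(np.uint8);n,l,st,_=cv2.connectedComponentsWithStats(m);k=1+st[1:,4].argmax();P=W[l==k]
print("lidtop circle",cv2.minEnclosingCircle(P[:,:2].astype(np.float32)),np.median(P[:,2])-p[2],len(P))
A=np.c_[P[:,:2],np.ones(len(P))];print("tilt",np.linalg.lstsq(A,P[:,2],rcond=None)[0][:2])
C=q[0][:2]; print("jar-tcp in tool",R.T@np.array([*(C-p[:2]),0]))
g=np.array([508.6,169.1])-C;dy=(38.3-q[0][2]+30)%60-30
print("need jar move",g,"yaw",dy)
a=np.deg2rad(dy);R2=np.array([[np.cos(a),-np.sin(a)],[np.sin(a),np.cos(a)]])
tt=np.array([508.6,169.1])-R2@(C-p[:2]);d=np.array([*(tt-p[:2]),0]);print("tcp target",tt,"tool shift/200",R.T@d/200,"turn z",-dy/180)
E
python3 hand.py
```

```text
jar (array([445.87,  65.49,  23.08]), np.float64(0.18), 1903) tool yaw 17.383235904727453 tcp [448.18  67.45 188.51]
lidtop circle ((450.6885070800781, 68.14452362060547), 35.17454147338867) 22.62955724554743 9743
tilt [-0.01  0.  ]
jar-tcp in tool [-2.79  1.18  0.01]
need jar move [ 62.73 103.61] yaw 15.219999999999999
tcp target [510.31 171.6 ] tool shift/200 [ 0.45 -0.4  -0.  ] turn z -0.08455555555555555
```

carry_out --motion '[[[0.15, -0.13, 0, 0, 0, -0.028, 0], [0.3, -0.27, 0, 0, 0, -0.056, 0], [0.452, -0.404, 0, 0, 0, -0.0845, 0], [0.452, -0.404, 0, 0, 0, -0.0845, 0], [0.452, -0.404, 0, 0, 0, -0.0845, 0], [0.452, -0.404, 0, 0, 0, -0.0845, 0]]]'

```text
t: 8.48
tool_pos: [510.2, 170.9, 189.0]
tcp_rot: [[0.843, 0.538, -0.001], [0.538, -0.843, -0.001], [-0.002, 0.001, -1.0]]
ft_force: [-0.2, 1.1, -4.2]
finger_gap: 0.67
grasp_force: 98.0
```

```bash
python3 hand.py
```

```text
jar (array([508.12, 168.2 ,  38.16]), np.float64(0.18), 1898) tool yaw 32.5197458912569 tcp [510.16 170.87 189.03]
lidtop circle ((512.1612548828125, 172.09730529785156), 35.17850875854492) 22.598830353531383 9737
tilt [-0.01 -0.  ]
jar-tcp in tool [-3.15  1.16  0.01]
need jar move [0.48 0.9 ] yaw 0.14000000000000057
tcp target [510.63 171.77] tool shift/200 [ 0. -0. -0.] turn z -0.000777777777777781
```

carry_out --motion '[[[0.0044, -0.0025, 0.15, 0, 0, 0, 0], [0.0044, -0.0025, 0.3, 0, 0, 0, 0], [0.0044, -0.0025, 0.38, 0, 0, 0, 0], [0.0044, -0.0025, 0.41, 0, 0, 0, 0], [0.0044, -0.0025, 0.43, 0, 0, 0, 0], [0.0044, -0.0025, 0.43, 0, 0, 0, 0]]]'

```text
t: 9.28
tool_pos: [511.2, 173.2, 103.7]
tcp_rot: [[0.842, 0.539, 0.001], [0.539, -0.842, -0.0], [0.0, 0.001, -1.0]]
ft_force: [-1.0, -1.6, -4.4]
finger_gap: 0.669
grasp_force: 97.9
```

```bash
python3 hand.py
```

```text
jar (array([510.22, 170.56,  39.51]), np.float64(2.45), 3831) tool yaw 32.64683906547272 tcp [511.21 173.19 103.73]
lidtop circle ((513.2496337890625, 174.30125427246094), 35.13550567626953) 22.581424143631438 9771
tilt [-0.01 -0.  ]
jar-tcp in tool [-2.26  1.68  0.  ]
need jar move [-1.62 -1.46] yaw -1.2100000000000009
tcp target [509.65 171.71] tool shift/200 [-0.01  0.   -0.  ] turn z 0.006722222222222227
```

carry_out --motion '[[[-0.006, 0.0045, 0, 0, 0, 0, 0], [-0.006, 0.0045, 0.02, 0, 0, 0, 0], [-0.006, 0.0045, 0.04, 0, 0, 0, 0], [-0.006, 0.0045, 0.05, 0, 0, 0, 0], [-0.006, 0.0045, 0.05, 0, 0, 0, 0]]]'

```text
t: 9.95
tool_pos: [510.4, 172.6, 93.1]
tcp_rot: [[0.842, 0.54, -0.0], [0.54, -0.842, 0.0], [-0.0, -0.0, -1.0]]
ft_force: [0.4, -0.3, -4.3]
finger_gap: 0.673
grasp_force: 98.0
```

carry_out --motion '[[[0, 0.002, 0.02, 0, 0, 0, 0], [0, 0.002, 0.04, 0, 0, 0, 0], [0, 0.002, 0.05, 0, 0, 0, 0], [0, 0.002, 0.057, 0, 0, 0, 0], [0, 0.002, 0.061, 0, 0, 0, 0], [0, 0.002, 0.061, 0, 0, 0, 0]]]'

```text
t: 10.7
tool_pos: [510.7, 172.0, 81.2]
tcp_rot: [[0.842, 0.54, 0.0], [0.54, -0.842, 0.0], [0.0, 0.0, -1.0]]
ft_force: [-0.9, 0.2, -4.4]
finger_gap: 0.671
grasp_force: 98.1
```

carry_out --motion '[[[0, 0, 0.004, 0, 0, 0, 0], [0, 0, 0.008, 0, 0, 0, 0], [0, 0, 0.008, 0, 0, 0, 0]]]'

```text
t: 11.08
tool_pos: [510.8, 172.2, 81.1]
tcp_rot: [[0.842, 0.54, 0.001], [0.54, -0.842, 0.0], [0.001, 0.0, -1.0]]
ft_force: [-2.4, -0.6, 7.5]
finger_gap: 0.671
grasp_force: 99.4
```

carry_out --motion '[[[0, -0.0009, -0.0008, 0, 0, -0.0194, 0], [-0.0001, -0.0017, -0.0016, 0, 0, -0.0389, 0], [-0.0002, -0.0026, -0.0024, 0, 0, -0.0583, 0], [-0.0004, -0.0034, -0.0032, 0, 0, -0.0778, 0], [-0.0007, -0.0042, -0.004, 0, 0, -0.0972, 0], [-0.001, -0.005, -0.0048, 0, 0, -0.1167, 0], [-0.0013, -0.0058, -0.0056, 0, 0, -0.1361, 0], [-0.0016, -0.0066, -0.0064, 0, 0, -0.1556, 0], [-0.002, -0.0073, -0.0072, 0, 0, -0.175, 0], [-0.0025, -0.008, -0.008, 0, 0, -0.1944, 0], [-0.003, -0.0087, -0.0088, 0, 0, -0.2139, 0], [-0.0036, -0.0094, -0.0095, 0, 0, -0.2333, 0]]]' --grip_force 110

```text
t: 12.58
tool_pos: [509.6, 173.3, 82.0]
tcp_rot: [[0.263, 0.965, 0.002], [0.965, -0.263, 0.001], [0.001, 0.001, -1.0]]
ft_force: [0.1, -0.4, -0.7]
finger_gap: 0.664
grasp_force: 116.6
```

```bash
python3 - <<'E'
from h import *
np.set_printoptions(precision=2,suppress=True)
s=ctrl.sense();p=s["tool_pos"];R=s["tcp_rot"];print(s["t"],p,np.degrees(np.arctan2(R[1,0],R[0,0])),s["ft_force"],s["moment"],s["qpos"])
c=ctrl.read_camera("wrist");W=fcloud(c);z=W[...,2]
C=np.array([508.6,169.1]);r=np.linalg.norm(W[...,:2]-C,axis=-1)
J=W[(r<38.5)&(z>49)&(z<66)];print("jar body",hexfit(J,32,C))
m=(r<15)&(z>95)&(z<125);print("lid top z",np.median(z[m]))
save(c["img"],"f.png")
E
```

```text
12.575 [509.63 173.29  81.99] 74.76471430324503 [ 0.11 -0.44 -0.65] [-0.02  0.08 -0.  ] [ -8.04  38.11 -20.16 108.83  20.93  36.57 -56.45]
jar body (array([508.24, 168.95,  43.2 ]), np.float64(0.39), 1010)
lid top z 104.41897946076236
```

View pics/f.png

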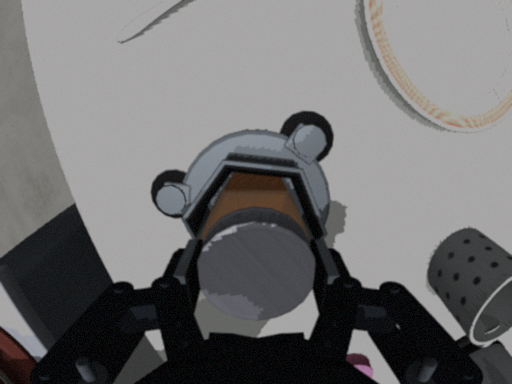

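Seated: the lid at (257,268), jar body in the socket, jar turned 5° to its stop, so the lid is about 37° relative to the jar. Another 44° to go.

carry_out --motion '[[[0, -0.0009, -0.0008, 0, 0, -0.0204, 0], [-0.0001, -0.0018, -0.0016, 0, 0, -0.0407, 0], [-0.0003, -0.0027, -0.0025, 0, 0, -0.0611, 0], [-0.0005, -0.0036, -0.0033, 0, 0, -0.0815, 0], [-0.0008, -0.0044, -0.0041, 0, 0, -0.1019, 0], [-0.0011, -0.0052, -0.005, 0, 0, -0.1222, 0], [-0.0014, -0.006, -0.0058, 0, 0, -0.1426, 0], [-0.0018, -0.0068, -0.0066, 0, 0, -0.163, 0], [-0.0023, -0.0076, -0.0075, 0, 0, -0.1833, 0], [-0.0028, -0.0083, -0.0083, 0, 0, -0.2037, 0], [-0.0034, -0.009, -0.0091, 0, 0, -0.2241, 0], [-0.004, -0.0097, -0.01, 0, 0, -0.2444, 0]]]'

```text
t: 14.12
tool_pos: [507.7, 173.0, 83.9]
tcp_rot: [[-0.48, 0.877, 0.002], [0.877, 0.48, 0.001], [-0.0, 0.002, -1.0]]
ft_force: [-0.2, -0.3, 0.1]
finger_gap: 0.665
grasp_force: 116.6
```

```bash
cat > chk.py <<'E'
from h import *
np.set_printoptions(precision=2,suppress=True)
s=ctrl.sense();p=s["tool_pos"];R=s["tcp_rot"];print(s["t"],p,np.degrees(np.arctan2(R[1,0],R[0,0])),s["ft_force"],s["moment"],s["qpos"])
c=ctrl.read_camera("wrist");W=fcloud(c);z=W[...,2]
C=np.array([508.6,169.1]);r=np.linalg.norm(W[...,:2]-C,axis=-1)
J=W[(r<38.5)&(z>49)&(z<66)];print("jar body",hexfit(J,32,C))
m=(r<15)&(z>95)&(z<165);print("lid top z",np.median(z[m]))
E
python3 chk.py
```

```text
14.125 [507.74 173.02  83.91] 118.70015039712668 [-0.23 -0.33  0.14] [0.04 0.02 0.01] [ -0.4   40.13 -32.55 108.82  32.39  40.37 -23.47]
jar body (array([508.43, 168.84,  43.26]), np.float64(0.38), 1011)
lid top z 106.58704861464608
```

carry_out --motion '[[[0, 0, -0.01, 0, 0, 0, 0], [0, 0, -0.02, 0, 0, 0, 0], [0, 0, -0.03, 0, 0, 0, 0], [0, 0, -0.03, 0, 0, 0, 0]]]'

```text
t: 14.68
tool_pos: [507.1, 173.0, 89.7]
tcp_rot: [[-0.479, 0.878, 0.001], [0.878, 0.479, 0.0], [-0.0, 0.001, -1.0]]
ft_force: [0.3, 0.1, 0.9]
finger_gap: 0.663
grasp_force: 116.6
```

```bash
python3 chk.py
```

```text
14.675 [507.1  173.02  89.73] 118.65088776119215 [0.3  0.06 0.95] [ 0.01 -0.   -0.05] [ -0.13  39.65 -32.98 108.61  31.89  41.11 -23.13]
jar body (array([508.4 , 168.81,  43.3 ]), np.float64(0.38), 933)
lid top z 112.26178298509794
```

carry_out --motion '[[[0, 0, -0.03, 0, 0, 0, 0], [0, 0, -0.06, 0, 0, 0, 0], [0, 0, -0.1, 0, 0, 0, 0], [0, 0, -0.13, 0, 0, 0, 0], [0, 0, -0.14, 0, 0, 0, 0], [0, 0, -0.14, 0, 0, 0, 0], [0, 0, -0.14, 0, 0, 0, 0], [0, 0, -0.14, 0, 0, 0, 0]]]'

```text
t: 15.72
tool_pos: [506.8, 172.8, 117.2]
tcp_rot: [[-0.48, 0.877, -0.0], [0.877, 0.48, -0.0], [0.0, -0.0, -1.0]]
ft_force: [-0.5, -0.0, -0.1]
finger_gap: 0.669
grasp_force: 116.6
```

```bash
cat >> chk.py <<'E'
print(s["grasp_force"],s["dq"])
c2=ctrl.read_camera("side")
save(np.hstack([cv2.resize(c2["img"][190:310,170:330],(400,300),interpolation=cv2.INTER_CUBIC),cv2.resize(c["img"],(400,300))]),"g.png")
E
python3 chk.py
```

```text
15.725 [506.78 172.84 117.23] 118.66217918036642 [-0.52 -0.04 -0.08] [ 0.01  0.03 -0.  ] [  1.14  37.52 -34.83 107.33  29.74  44.5  -21.27]
jar body (array([508.45, 168.81,  43.3 ]), np.float64(0.39), 676)
lid top z 139.69685330427723
116.60775150172412 [-0.06  0.07 -0.02 -0.06  0.03 -0.01 -0.1 ]
```

View pics/g.png

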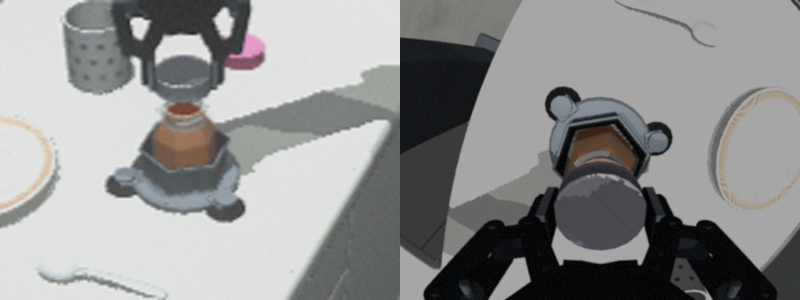

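The lid is held level at (185,75) above the open jar, which is seated in the socket at (185,140). It is about 22 mm over the rim.

```bash
python3 -c "
from rig import ctrl
print(ctrl.hand_in())"
```

```text
the job is handed in; nothing more can be done
None
```

The jar is open and seated in the holder's socket, the gripper holds the steel lid level about 22 mm above the rim, and I handed the job in at about 16 s of the 51 s allowed; the hand-in returned no verdict.

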